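# Twist a rail nut into the mounting rail of the coffee machine repair bench

### The arm

A 7-joint arm with a two-finger parallel gripper is mounted at the origin on the work surface. World frame = base frame: x ahead of the robot, y to its left, z up, the work surface at z = 0. Lengths are in mm, angles in rad, forces in N, time in s.
With the tool pointing down it reaches from about 400 to 900 mm from the base axis. Payload 5.6 kg.
Tool frame: the origin (TCP) lies midway between the tips of the shut fingers; the grasp point (between the pads) lies 19 mm behind it; z points along the fingers, y is the line along which they close (so a half turn about z gives the same grasp; the last joint's range is limited). The gripper opens to 92 mm and grips with 3 to 60 N. Pads are 20 mm wide; open, the fingers measure 128 mm over their backs; the gripper's body (75 mm by 189 mm) begins 69 mm behind the grasp point.
Start: joints at [1.156, 0.468, -0.012, 1.603, 0.006, 1.071, -0.056], TCP at [236.1, -605.612, 214.592] pointing down, gripper open.
Joint ranges: [-2.53, 2.53], [-0.31, 2.02], [-1.57, 1.55], [0.28, 2.44], [-1.29, 4.43], [0.15, 1.84], [-2.92, 2.92]. Speed limits (rad/s): [2.57, 2.57, 3.14, 3.14, 3.14, 3.14, 3.14].

### API

Orientations are given as a rotation vector (axis times angle).
In Python, from cell import robot, grip, kin, viewer gives the robot as it stands. Calls block until the motion is done:
- robot.movep(position, orientation): joint-space move of the TCP to a pose.
- robot.servo_line(position, feed=150, rotation=None): straight line of the TCP; rotation=None keeps the orientation; feed is the mean speed in mm/s.
- robot.goto_joints(angles): joint-space move.
- grip(opening, newtons=None): opening from 0.0 (shut) to 1.0 (fully open); newtons is the grip in N (None keeps the last); returns when the fingers have stopped.
- robot.hold(seconds).
- kin.ik(position, orientation): joint angles nearest the present ones, or None.
- robot.observe(): the state.
- viewer.read_camera(name): name is "side" or "top" or "wrist"; returns the picture (384x512x3 uint8, red, green, blue); there is no depth.
- viewer.camera_info(name): a dict with "camera_matrix" (3x3 intrinsics, pixels), "k1" (the pictures are not rectified: a ray, as slopes to the right and down, at radius r is drawn at 1 + k1 r^2 times it, then the intrinsics apply), "R" (3x3) and "t" (3): a world point X has camera coordinates R X + t. Camera axes: x right, y down, z forward; pixel columns grow to the right and rows downward; lengths in mm; the calibration is good to about 2 mm. A picture is of the moment at which its call begins: read the wrist's pose just before it. camera_info takes no time and is no camera call; for the wrist camera it gives the pose at the moment of the call.
A pose or a line that the arm cannot do raises robot.IKError and nothing moves.
- robot.job_done(): hands the job in; it is judged then, once.
Trained networks look in the newest picture that a camera, given by its name, has taken for a name from the list of things; names that differ only in an ending like _2 or _b are one class to them, and where a whole thing is asked for, a point or a joint stands for the part that bears it (a point fixed in the world has none). Each returns a list of dicts, best first, with "confidence" (0 to 1); they miss things now and then, are a little off and sometimes report something else, mostly with a low value. They report only what shows in the picture. A call takes as long as a camera call.
- viewer.silhouettes(name, camera): "mask" (384x512 bool, what is visible of it).
- viewer.pinpoint(name, camera): "at" ([x, y, z] in mm, in the coordinates of the camera as it stood for that picture, good to about 4 mm: a listed point, or the origin of a listed thing).
The state is a dict: "t": time; "joints": joint angles; "joint_velocities": joint speeds; "joint_torque": joint torques, N m; "tcp_pos": TCP position; "tcp_rot": TCP orientation; "contact_force": force on the tool from outside, world axes, zero at the start; "wrist_torque": the same for the moment, N m; "grip_width": opening from 0.0 (shut) to 1.0 (fully open); "grip_force": force on a finger pad.
Only numpy, scipy, OpenCV 4.12 (cv2) and the standard library are available. Lean on these libraries where they do the work, as an engineer would, in place of code of your own. Each camera call takes 0.05 s, during which the arm holds its last target. There are 200 camera calls.

### The job

Get the mounting rail ready for a second holder: take the twist-in rail nut with the narrow oblong foot plate (not the one with the round foot or the one with the square plate), lower it into the rail's slot about midway along the free stretch between the brew-unit holder and the end stop, with its plate lying along the slot, until its steel disc rests on the lips. Then turn it a quarter turn so the plate lies square across under both lips, and let go.

Things in the scene. Friction and masses are not known exactly. Their poses are not given: they have to be found in the camera images.
- nut: Rail nut standing on its foot, 53 mm tall, 0.13 kg. Origin: centre of its underside, z up. Upward: steel foot plate 64 (along x) x 18 (y) x 8 mm; neck d 18, z 8-17; steel disc d 42, z 17-21, the plate's ends showing 11 mm beyond it; black wing grip z 21-53, 34 long along x, 14 thick: pinch it across y. Turns either way. Two bystanders: same disc and grip, round d 28 or 54 mm square foot.
- rail: Fixed steel channel, 360 long (x, away from the robot), 78 wide, 41 mm high. Origin: centre of underside. Slot on top along x, 30 wide, lips 5 thick (z 36-41); hollow below 71 wide, floor z 4; ends closed. Holder with black brew unit on it at x -177 to -67, up to z 120; end stop bar at x 165-179, 14 high. With the nut home (disc on lips) the nut's origin is at z 24, its plate 4 mm under the lips.
- rail_spot (a point): The place for the nut: on the slot's centre line, level with the top of the lips (41 mm above the bench), midway between the holder and the end stop (rail x = 50 mm). Axes as the rail's.

How it is judged:
By the outcome, as a careful person would: the job done as asked, in the order asked, and still so for the second after the job is handed in, with the robot touching nothing.
It also fails if it takes over 46 s, if anything falls off the work surface, if the arm or the gripper's body presses on something with over 40 N, if the wrist force passes 120 N, or if a joint passes its speed limit or range.

## Working session

There is one attempt and no reset: what is moved stays moved. The work goes in short steps, each a Python script; the robot and the scene stay as the last script left them, time stands still between calls to the robot, and variables do not carry over. Pictures are saved under pics/ and viewed, at most 10 in all, crops included, and the job is handed in when it is done.

```bash
mkdir -p pics; ls
cat > h.py <<'E'
import numpy as np, cv2
from cell import robot, grip, kin, viewer
def save(img,name): cv2.imwrite('pics/'+name,cv2.cvtColor(img,cv2.COLOR_RGB2BGR))
def toworld(ci,p): R=np.array(ci['R']);return R.T@(np.array(p)-np.array(ci['t']))
def cam(name):
    ci=viewer.camera_info(name); return ci,viewer.read_camera(name)
def dist(ci): return np.array([ci['k1'],0,0,0,0.])
def proj(ci,X):
    R=np.array(ci['R']);t=np.array(ci['t'],float)
    x=np.atleast_2d(X)@R.T+t; s=x[:,:2]/x[:,2:]; s=s*(1+ci['k1']*(s**2).sum(1,keepdims=True))
    K=np.array(ci['camera_matrix']); return s@K[:2,:2].T+K[:2,2]
def back(ci,px,z):
    K=np.array(ci['camera_matrix'])
    u=cv2.undistortPoints(np.array(px,float).reshape(-1,1,2),K,np.array([ci['k1'],0,0,0.])).reshape(-1,2)
    # cv2 k1 model is the same: x(1+k1 r^2)
    R=np.array(ci['R']);t=np.array(ci['t'],float)
    d=np.c_[u,np.ones(len(u))]@R; o=-R.T@t
    return o+d*((z-o[2])/d[:,2])[:,None]
E
python3 - <<'E'
from h import *
s=robot.observe();print(s['t'],s['tcp_rot'],s['grip_width'])
ims=[]
for c in ['top','side']:
    ci,im=cam(c); ims.append(im)
    print(c,np.round(-np.array(ci['R']).T@np.array(ci['t'])),ci['k1'],np.array(ci['camera_matrix'])[0,0])
    for n in ['nut','rail','rail_spot']:
        for d in viewer.pinpoint(n,c): print(n,round(d['confidence'],2),np.round(toworld(ci,d['at']),1),np.round(proj(ci,toworld(ci,d['at'])),0))
    for n in ['nut','rail']:
        for i,d in enumerate(viewer.silhouettes(n,c)):
            m=d['mask']; ys,xs=np.nonzero(m); print('mask',n,round(d['confidence'],2),m.sum(),xs.min(),xs.max(),ys.min(),ys.max())
            np.save(f'{c}_{n}_{i}.npy',m)
    save(cv2.resize(im,(800,600),interpolation=cv2.INTER_CUBIC),c+'1.png'); cv2.imwrite(c+'_raw.png',im[:,:,::-1])
E
```

```text
pics
0.0 [-3.08581373e+00 -5.80234096e-01  6.97957620e-04] 1.0007165142662307
top [485.  32. 723.] -0.050953418569908586 352.33600522128074
nut 0.8 [474.5 270.8   0.7] [[131. 215.]]
rail 0.96 [ 549.5 -215.6    4.6] [[367. 174.]]
rail_spot 0.87 [ 603.7 -211.7   41. ] [[370. 145.]]
mask nut 0.77 471 116 148 205 226
mask rail 0.93 8946 340 414 79 264
side [396. 522. 594.] -0.11300011922540812 401.6703461274031
nut 0.79 [477.9 268.8  -2.9] [[249. 326.]]
rail 0.89 [ 5.510e+02 -2.177e+02 -2.000e-01] [[283. 129.]]
rail_spot 0.66 [ 598.4 -213.2   42.2] [[263. 112.]]
mask nut 0.59 776 238 264 301 343
mask rail 0.75 6438 203 362 91 150
```

View pics/top1.png

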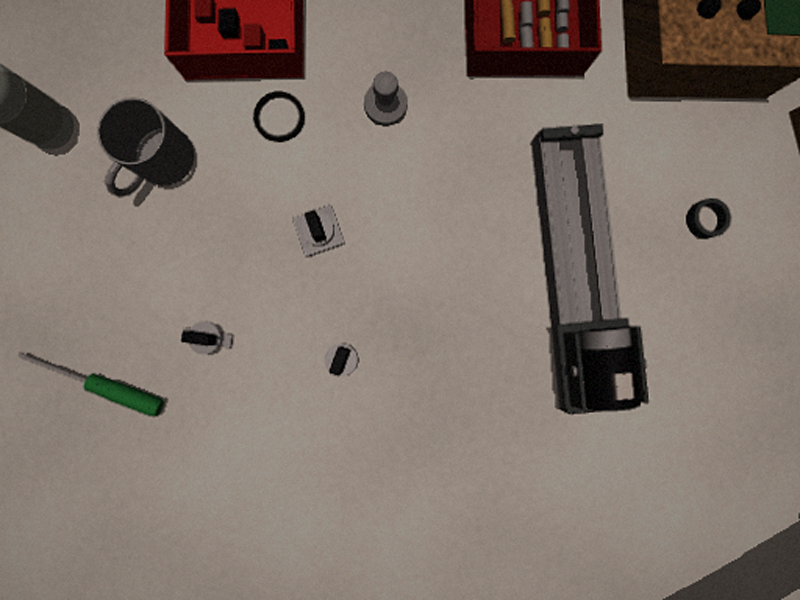

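View pics/side1.png

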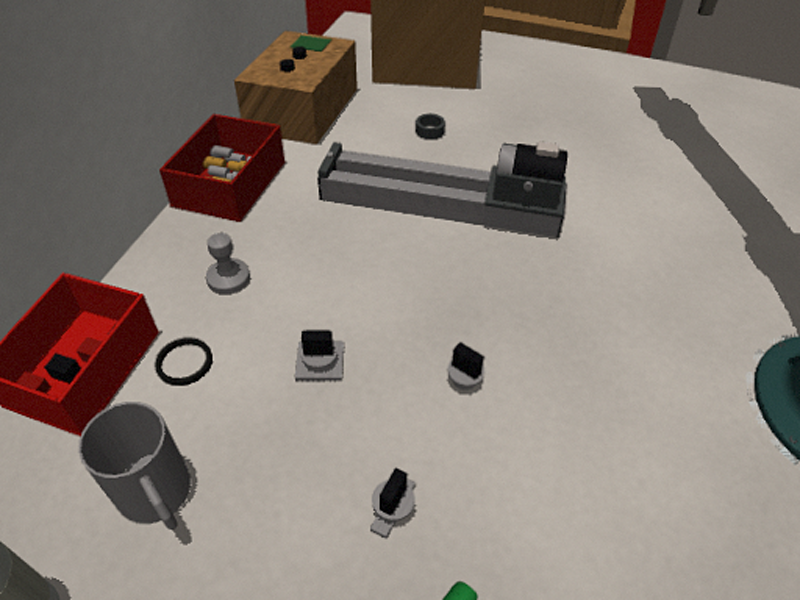

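The oblong-foot nut is the one at about (207,338) in the top view, with its plate end sticking out at (232,341). The side view shows the same nut at (393,500). The square-foot one is at (318,230) and the round-foot one at (342,358). The rail's free stretch runs from about (570,130) to (595,320) in the top view. Next I move the wrist camera over the rail and then over the nut.

```bash
cat >> h.py <<'E'
from scipy.spatial.transform import Rotation as Ro
def down(psi): return (Ro.from_euler('z',psi)*Ro.from_euler('x',np.pi)).as_rotvec()
def look(target,psi,h):
    """TCP position so that the wrist camera's axis hits target with tcp at height h"""
    s=robot.observe();ci=viewer.camera_info('wrist');Rt=Ro.from_rotvec(s['tcp_rot']).as_matrix()
    R=np.array(ci['R']);c=Rt.T@(-R.T@np.array(ci['t'])-np.array(s['tcp_pos']));a=Rt.T@R[2]
    N=Ro.from_rotvec(down(psi)).as_matrix();c=N@c;a=N@a
    o=c+[0,0,h];hit=o+a*((target[2]-o[2])/a[2])
    return [target[0]-hit[0],target[1]-hit[1],h]
E
python3 - <<'E'
from h import *
for tag,tg,psi,h in [('rail',(600,-213,41),1.57,250),('nut',(476,270,10),1.57,200)]:
    p=look(tg,psi,h); print(np.round(p)); robot.movep(p,down(psi))
    robot.hold(0.2)
    ci,im=cam('wrist'); np.save(f'ci_{tag}.npy',ci,allow_pickle=True); save(im,f'w_{tag}.png')
    s=robot.observe();print(s['t'],np.round(s['joints'],2),np.round(np.array(s['tcp_pos']),1),'camC',np.round(-np.array(ci['R']).T@np.array(ci['t'])))
    for n in ['nut','rail_spot','rail']:
        for d in viewer.pinpoint(n,'wrist'): print(n,round(d['confidence'],2),np.round(toworld(ci,d['at']),1),np.round(proj(ci,toworld(ci,d['at'])),0))
    for n in [tag]:
        for i,d in enumerate(viewer.silhouettes(n,'wrist')):
            m=d['mask'];print('mask',n,round(d['confidence'],2),m.sum());np.save(f'wrist_{n}_{i}.npy',m)
a=cv2.imread('pics/w_rail.png');b=cv2.imread('pics/w_nut.png')
cv2.imwrite('pics/both.png',cv2.resize(np.vstack([a,b]),None,fx=.78,fy=.78,interpolation=cv2.INTER_AREA))
E
```

```text
[ 600. -184.  250.]
2.8583 [ 0.59  0.45 -0.47  1.6   0.22  1.15  0.07] [ 599.9 -184.5  249.9] camC [ 600. -111.  421.]
rail 0.84 [ 554.4 -215.9    1. ] [[226. 181.]]
mask rail 0.82 20357
[476. 294. 200.]
5.1083 [-0.02  0.45 -0.76  1.8   0.36  1.03 -0.92] [476.5 293.5 200. ] camC [476. 367. 371.]
nut 0.61 [476.7 266.3   2.3] [[259. 188.]]
```

View pics/both.png

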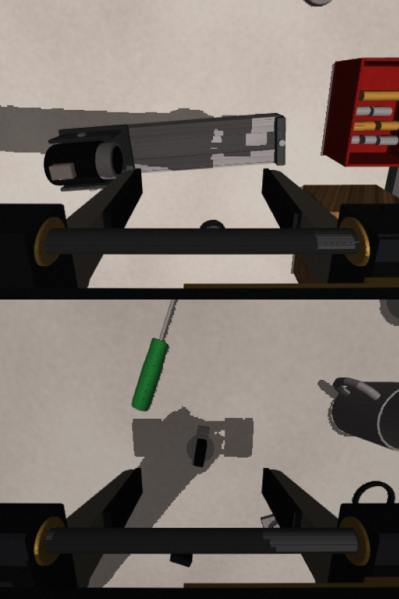

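The wrist view over the rail shows the slot running from about (125,140) to (280,140). The view over the nut shows it in the gripper's shadow at about (202,447), plate roughly vertical in the image. I'll fit the poses by matching model silhouettes to the masks.

```bash
cat > fit.py <<'E'
from h import *
from scipy.optimize import minimize
def box(x0,x1,y0,y1,z0,z1): return np.array([[x,y,z] for x in(x0,x1) for y in(y0,y1) for z in(z0,z1)],float)
def cyl(r,z0,z1):
    a=np.linspace(0,2*np.pi,40); return np.array([[r*np.cos(t),r*np.sin(t),z] for t in a for z in(z0,z1)])
NUT=[box(-32,32,-9,9,0,8),cyl(9,8,17),cyl(21,17,21),box(-17,17,-7,7,21,53)]
RAIL=[box(-180,180,-39,39,0,41),box(165,179,-39,39,41,55)]
S=4
def render(ci,parts,x,y,yaw,z=0):
    m=np.zeros((384*S,512*S),np.uint8);R=Ro.from_euler('z',yaw).as_matrix()
    for P in parts:
        px=proj(ci,P@R.T+[x,y,z]); h=cv2.convexHull(((px+.5)*S*16).astype(np.int32))
        cv2.fillConvexPoly(m,h,1,shift=4)
    return cv2.resize(m.astype(np.float32),(512,384),interpolation=cv2.INTER_AREA)
def fit(parts,views,x0,roi=None):
    def cost(v):
        c=0
        for ci,m,w in views:
            r=render(ci,parts,v[0],v[1],v[2]/50); 
            c+=(np.abs(r-m)*w).sum()/m.sum()
        return c
    best=None
    for dy in (-.25,0,.25):
        v0=np.array([x0[0],x0[1],(x0[2]+dy)*50])
        s=minimize(cost,v0,method='Nelder-Mead',options=dict(initial_simplex=[v0,v0+[6,0,0],v0+[0,6,0],v0+[0,0,6]],xatol=.02,fatol=1e-5))
        if best is None or s.fun<best.fun: best=s
    return best.x[0],best.x[1],best.x[2]/50,best.fun
E
cat > run.py <<'E'
from fit import *
C={c:viewer.camera_info(c) for c in('top','side')}
C['wrist']=np.load('ci_rail.npy',allow_pickle=True).item()
M=lambda c,n:np.load(f'{c}_{n}_0.npy').astype(np.float32)
one=np.ones((384,512),np.float32)
for cs in(['top'],['side'],['top','side']):
    print('nut',cs,np.round(fit(NUT,[(C[c],M(c,'nut'),one) for c in cs],(476,270,-1.55)),3))
# rail: ignore pixels around/above the holder
def w(c,x0=550,y0=-216):
    ci=C[c];m=one.copy();h=proj(ci,box(x0-190,x0-55,y0-50,y0+50,-3,130)).astype(np.int32)
    cv2.fillConvexPoly(m,cv2.convexHull(h),0)
    if c=='wrist': m[205:]=0
    return m
for cs in(['top'],['side'],['wrist'],['top','side','wrist']):
    r=fit(RAIL,[(C[c],M(c,'rail'),w(c)) for c in cs],(552,-216,0));print('rail',cs,np.round(r,3),'spot',np.round([r[0]+50*np.cos(r[2]),r[1]+50*np.sin(r[2])],1))
n=fit(NUT,[(C[c],M(c,'nut'),one) for c in('top','side')],(476,270,-1.55))
def draw(im,ci,parts,v,col):
    k=cv2.findContours((render(ci,parts,*v[:3])>.5).astype(np.uint8),0,1)[0]
    im=cv2.resize(im,None,fx=4,fy=4,interpolation=cv2.INTER_CUBIC)
    for q in k: cv2.polylines(im,[(q*4+2)],True,col,1)
    return im
T=cv2.imread('top_raw.png');W=cv2.imread('pics/w_rail.png');Sd=cv2.imread('side_raw.png');Wn=cv2.imread('pics/w_nut.png');cn=np.load('ci_nut.npy',allow_pickle=True).item()
g=(0,255,0)
a=draw(T,C['top'],RAIL,r,g)[70*4:270*4,330*4:420*4];b=draw(Sd,C['side'],RAIL,r,g)[85*4:155*4,195*4:370*4];c=draw(W,C['wrist'],RAIL,r,g)[130*4:230*4,50*4:380*4]
d=draw(T,C['top'],NUT,n,g)[195*4:235*4,105*4:160*4];e=draw(Sd,C['side'],NUT,n,g)[290*4:350*4,220*4:280*4];f=draw(Wn,cn,NUT,n,g)[140*4:230*4,215*4:305*4]
cv=np.zeros((600,800,3),np.uint8)
def put(i,x,y,w):
    i=cv2.resize(i,(w,int(i.shape[0]*w/i.shape[1])),interpolation=cv2.INTER_AREA);hh=min(i.shape[0],600-y);cv[y:y+hh,x:x+w]=i[:hh]
put(a,0,0,260);put(b,270,0,520);put(c,270,215,520);put(d,270,385,170);put(e,450,385,170);put(f,630,385,170)
cv2.imwrite('pics/fit.png',cv)
E
python3 run.py
```

```text
nut ['top'] [ 4.73756e+02  2.66734e+02 -1.74400e+00  7.90000e-02]
nut ['side'] [ 4.74413e+02  2.66372e+02 -1.71200e+00  1.11000e-01]
nut ['top', 'side'] [ 4.74218e+02  2.66730e+02 -1.74300e+00  1.96000e-01]
rail ['top'] [ 5.51764e+02 -2.18593e+02  8.50000e-02  1.20000e-02] spot [ 601.6 -214.4]
rail ['side'] [ 5.53695e+02 -2.19713e+02  7.90000e-02  1.40000e-02] spot [ 603.5 -215.8]
rail ['wrist'] [ 5.50649e+02 -2.18169e+02  8.10000e-02  4.00000e-03] spot [ 600.5 -214.1]
rail ['top', 'side', 'wrist'] [ 5.51666e+02 -2.18662e+02  8.30000e-02  3.80000e-02] spot [ 601.5 -214.5]
```

View pics/fit.png

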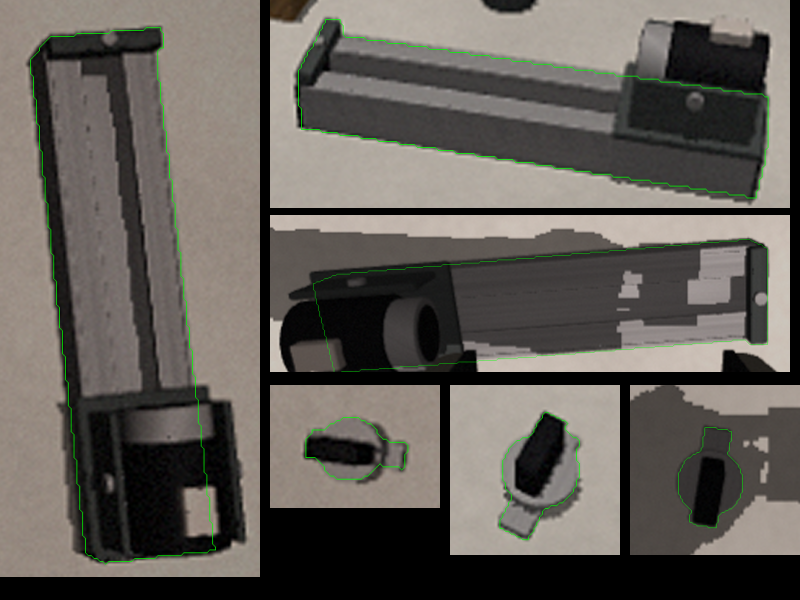

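The fitted outlines lie on the image edges in every view. Nut at (474.2, 266.7), yaw −1.743. Spot at (601.4, −214.5), rail yaw 0.083. Next I grasp the nut, lift it, carry it over the rail and check it there.

Run:
```python
from h import *
psi=-1.743+np.pi; rv=down(psi); x,y=474.2,266.7
robot.movep([x,y,110],rv); robot.servo_line([x,y,25],feed=80)
grip(0.0,35); s=robot.observe(); print(s['t'],s['grip_width']*92,s['grip_force'],np.round(s['contact_force'],1),np.round(s['tcp_pos'],1))
robot.servo_line([x,y,150],feed=150)
s=robot.observe(); print(s['t'],s['grip_width']*92,s['grip_force'],np.round(s['contact_force'],1))
robot.movep([601.4,-214.5,140],down(0.083)); robot.hold(.2)
s=robot.observe(); print(s['t'],np.round(s['joints'],2),np.round(s['tcp_pos'],1),np.round(Ro.from_rotvec(s['tcp_rot']).as_matrix(),3))
for c in('top','side','wrist'):
    ci,im=cam(c);save(im,'h_'+c+'.png');cv2.imwrite('h_'+c+'_raw.png',im[:,:,::-1])
    for d in viewer.pinpoint('nut',c): print(c,round(d['confidence'],2),np.round(toworld(ci,d['at']),1))
    for i,d in enumerate(viewer.silhouettes('nut',c)):
        m=d['mask'];print(c,d['confidence'],m.sum());np.save(f'h_{c}_{i}.npy',m)
np.save('ci_h.npy',viewer.camera_info('wrist'),allow_pickle=True)
t=cv2.imread('h_top_raw.png')[90:270,310:470];sd=cv2.imread('h_side_raw.png')[40:190,190:390];w=cv2.imread('h_wrist_raw.png')
cv=np.zeros((600,800,3),np.uint8)
cv[:360,:320]=cv2.resize(t,(320,360));cv[:300,330:730]=cv2.resize(sd,(400,300));cv[300:588,330:714]=cv2.resize(w,(384,288))
cv2.imwrite('pics/held.png',cv)
```

```text
8.1417 14.040335481328675 34.99353647232056 [ 0.4  0.5 -0.1] [474.1 266.7  24.9]
9.125 13.983169885219013 34.992756843566895 [-0.7  0.4 -1.3]
11.1333 [ 0.58  0.57 -0.4   1.67  0.26  0.95 -1.4 ] [ 601.7 -213.2  140.1] [[ 0.996  0.085  0.   ]
 [ 0.085 -0.996  0.   ]
 [ 0.    -0.    -1.   ]]
top 0.73 [ 600.  -210.9  114.9]
top 0.74 217
side 0.75 [ 598.  -215.6  114.6]
side 0.64 295
wrist 0.87 [ 602.5 -214.4  114.9]
wrist 0.81 3414
```

View pics/held.png

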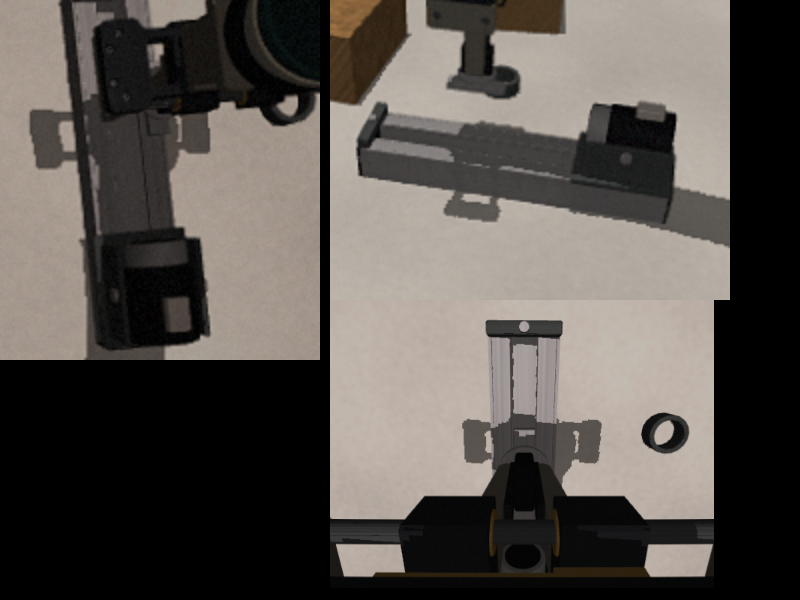

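The nut is gripped with 14.0 mm between the fingers and held level. The wrist view shows its plate at (524,432) centred over the slot and lying along it. I'll refine the rail's lateral position from this same wrist picture and then lower with force checks.

Run:
```python
from fit import *
ci=np.load('ci_h.npy',allow_pickle=True).item()
s=robot.observe();print(s['t'],np.round(s['tcp_pos'],2))
d=viewer.silhouettes('rail','wrist')
m=d[0]['mask'].astype(np.float32);print(d[0]['confidence'],m.sum(),np.nonzero(m.any(1))[0][[0,-1]])
w=np.ones_like(m);w[165:]=0
w1=w.copy();w1[155:]=0
for ww in(w,w1): 
    r=fit(RAIL,[(ci,m,ww)],(551.5,-218.5,.083));print(np.round(r,3),'spot',np.round([r[0]+50*np.cos(r[2]),r[1]+50*np.sin(r[2])],1))
mn=np.load('h_wrist_0.npy');
rr=render(ci,NUT,601.7,-213.2,.083,115.1)
ys,xs=np.nonzero(mn);print('nut mask',xs.min(),xs.max(),ys.min(),ys.max());ys,xs=np.nonzero(rr>.5);print('render',xs.min(),xs.max(),ys.min(),ys.max())
```

```text
11.5833 [ 601.39 -214.57  140.  ]
0.73 18453.0 [ 26 362]
[ 5.52459e+02 -2.16767e+02  7.60000e-02  7.00000e-03] spot [ 602.3 -213. ]
[ 5.52453e+02 -2.16765e+02  7.60000e-02  7.00000e-03] spot [ 602.3 -213. ]
nut mask 226 290 171 281
render 223 291 170 281
```

That picture and its saved camera pose were taken at slightly different moments, because the arm was still settling. I'll repeat the check now that it is still.

Run:
```python
from fit import *
s=robot.observe();p=np.array(s['tcp_pos']);print(s['t'],np.round(p,2))
ci,im=cam('wrist');cv2.imwrite('h2_raw.png',im[:,:,::-1])
m=viewer.silhouettes('rail','wrist')[0]['mask'].astype(np.float32)
mn=viewer.silhouettes('nut','wrist')[0]['mask']
print(np.round(np.array(robot.observe()['tcp_pos']),2))
w=np.ones_like(m);w[160:]=0
r=fit(RAIL,[(ci,m,w)],(551.5,-218.5,.083));print(np.round(r,3),'spot',np.round([r[0]+50*np.cos(r[2]),r[1]+50*np.sin(r[2])],1))
rr=render(ci,NUT,p[0],p[1],.083,115)
for k in(mn,rr>.5):
    ys,xs=np.nonzero(k);print(xs.min(),xs.max(),ys.min(),ys.max())
# slot edges in profile across the rail, drawn at predicted rail coordinates
g=cv2.cvtColor(im,cv2.COLOR_RGB2GRAY)
for v in((551.66,-218.66,.083),r[:3]):
    R=Ro.from_euler('z',v[2]).as_matrix()
    for xr in(110,130,150):
        yy=np.arange(-44,44.1,1.);P=np.c_[np.full(len(yy),xr),yy,np.full(len(yy),41)]@R.T+[v[0],v[1],0]
        q=proj(ci,P).astype(np.float32);L=cv2.remap(g,q[:,:1],q[:,1:],cv2.INTER_LINEAR).ravel().astype(int)
        D=np.diff(L);print(xr,[(float(yy[i]+.5),int(D[i])) for i in np.argsort(-abs(D))[:9]])
cv2.imwrite('pics/w2.png',cv2.resize(cv2.imread('h2_raw.png')[20:220,160:360],(600,600),interpolation=cv2.INTER_CUBIC))
```

```text
11.6333 [ 601.37 -214.56  139.99]
[ 601.4  -214.57  140.  ]
[ 5.52057e+02 -2.17279e+02  8.10000e-02  6.00000e-03] spot [ 601.9 -213.3]
226 291 170 281
225 293 170 282
110 [(16.5, 70), (-14.5, -68), (13.5, -55), (-12.5, 54), (12.5, -40), (-33.5, 30), (-13.5, 30), (37.5, 26), (15.5, 23)]
130 [(12.5, -63), (16.5, 61), (-14.5, -48), (-13.5, 37), (13.5, -30), (-35.5, -27), (17.5, 26), (35.5, -26), (-12.5, 25)]
150 [(-14.5, -86), (13.5, -83), (-13.5, 61), (36.5, 60), (35.5, -54), (16.5, 49), (15.5, 43), (-12.5, 42), (-35.5, -37)]
110 [(15.5, 68), (-15.5, -58), (-14.5, 57), (12.5, -48), (11.5, -47), (-34.5, 24), (14.5, 22), (-13.5, 21), (36.5, 20)]
130 [(11.5, -65), (15.5, 61), (-15.5, -45), (-14.5, 40), (12.5, -27), (16.5, 27), (-36.5, -24), (34.5, -23), (-13.5, 22)]
150 [(-15.5, -85), (12.5, -83), (-14.5, 56), (35.5, 53), (15.5, 50), (34.5, -47), (-13.5, 46), (14.5, 43), (-36.5, -33)]
```

View pics/w2.png

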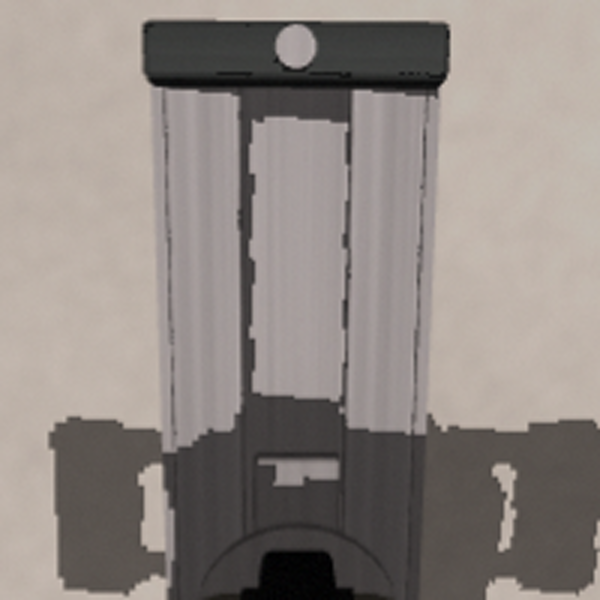

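The slot edges show up at +16 and −14.5 mm of the fitted rail, so the slot centre is about 0.7 mm further along +y. I'll lower at y = −214.0. With the neck in the slot, I'll feel both walls to centre it exactly.

```bash
cat > low.py <<'E'
from h import *
yaw=.083; n=np.array([-np.sin(yaw),np.cos(yaw),0.]); c=np.array([601.6,-214.0,0.])
F=lambda:np.array(robot.observe()['contact_force'])
robot.servo_line(c+[0,0,85],feed=80,rotation=down(yaw)); robot.hold(.2); F0=F(); print('F0',np.round(F0,1),np.round(robot.observe()['tcp_pos'],2))
ok=True
for z in np.arange(80,51.5,-4):
    robot.servo_line(c+[0,0,z],feed=60)
    f=F()-F0
    if np.linalg.norm(f)>6: print('contact',z,np.round(f,1)); ok=False; break
robot.hold(.2); s=robot.observe(); print(ok,s['t'],np.round(s['tcp_pos'],2),np.round(F()-F0,1))
if ok:
    e=[]
    for sg in(1,-1):
        for k in np.arange(2,9.1,.5):
            robot.servo_line(c+sg*k*n+[0,0,52],feed=30)
            f=(F()-F0)@n
            if abs(f)>3: break
        q=np.array(robot.observe()['tcp_pos']); e.append((q-c)@n); print(sg,k,round(f,1),round(e[-1],2),robot.observe()['t'])
        robot.servo_line(c+[0,0,52],feed=40)
    print('centre offset',sum(e)/2)
E
python3 low.py
```

```text
F0 [-0.6  0.4 -0.8] [ 601.98 -214.13   85.65]
True 15.025 [ 601.68 -213.99   52.08] [ 0.3 -0.6 -1.1]
1 7.5 -3.5 6.72 18.025
-1 7.0 4.9 -5.8 21.1083
centre offset 0.46284189600162895
```

The walls were felt at +6.7 and −5.8 mm, so the centre is about 0.45 mm further along +y. Now I lower to contact and turn in guarded steps.

```bash
cat > turn.py <<'E'
from h import *
yaw=.083; n=np.array([-np.sin(yaw),np.cos(yaw),0.]); c=np.array([601.6,-214.0,0.])+.45*n
F=lambda:np.array(robot.observe()['contact_force'])
robot.servo_line(c+[0,0,52],feed=40); robot.hold(.1); F0=F(); T0=np.array(robot.observe()['wrist_torque'])
for z in np.arange(50.5,46,-.5):
    robot.servo_line(c+[0,0,z],feed=25); f=F()-F0
    if f[2]>3: break
s=robot.observe();print('rest',z,np.round(f,1),np.round(s['tcp_pos'],2),s['t'])
z+=.2
for a in (10,20,30,40,50,60,70,80,90):
    robot.servo_line(c+[0,0,z],feed=40,rotation=down(yaw+np.radians(a)))
    s=robot.observe();f=np.array(s['contact_force'])-F0;t=np.array(s['wrist_torque'])-T0
    print(a,round(s['t'],2),np.round(f,1),np.round(t,2),np.round(s['tcp_pos'],1),s['grip_width']*92)
    if np.linalg.norm(f[:2])>12 or abs(t[2])>1.0: print('STOP');break
E
python3 turn.py
```

```text
rest 48.5 [-1.3  0.8  4.1] [ 601.67 -213.54   48.97] 23.0333
10 23.36 [-0.6 -0.   3.3] [-0.11  0.03  0.05] [ 602.  -213.7   49. ] 13.898971658006484
20 23.68 [-0.1 -0.6  4.8] [-0.15 -0.01  0.08] [ 601.9 -213.7   49. ] 13.853528326290162
30 24.01 [-0.5  0.2  4.7] [-0.18  0.04  0.08] [ 601.9 -213.7   48.9] 13.630527268549356
40 24.33 [-0.3 -0.   5. ] [-0.13  0.05  0.07] [ 601.9 -213.6   49. ] 13.842309713045191
50 24.66 [ 0.3 -0.   5.8] [-0.16 -0.02  0.08] [ 601.9 -213.5   48.9] 13.510771175701786
60 24.98 [-0.7 -1.2  6.3] [-0.12 -0.04  0.12] [ 601.9 -213.5   49. ] 13.657495186644294
70 25.31 [-0.8  0.1  5.8] [-0.11 -0.1   0.12] [ 601.9 -213.5   49. ] 13.837172457545284
80 25.63 [ 0.1 -1.1  6. ] [-0.15  0.03  0.09] [ 601.9 -213.4   49. ] 13.851922287600232
90 25.96 [-0.4 -1.7  6.6] [-0.09 -0.02  0.11] [ 601.9 -213.4   49. ] 14.111140938514188
```

The turn went smoothly, with only friction torque. Next I let it settle, let go, back off upward and look.

Run:
```python
from fit import *
robot.hold(.3);s=robot.observe();R=Ro.from_rotvec(s['tcp_rot']).as_matrix();print(np.round(s['tcp_pos'],2),'psi',np.arctan2(R[1,0],R[0,0])-.083-np.pi/2)
grip(1.0); s=robot.observe();print(s['t'],s['grip_width'])
p=np.array(s['tcp_pos']);robot.servo_line([p[0],p[1],200],feed=150)
robot.movep(look((601,-213,60),1.654,250),down(1.654)); robot.hold(.3); print(robot.observe()['t'])
ims=[]
for c in('wrist','side'):
    ci,im=cam(c)
    for d in viewer.pinpoint('nut',c): print(c,round(d['confidence'],2),np.round(toworld(ci,d['at']),1))
    for d in viewer.silhouettes('nut',c)[:1]:
        m=d['mask'].astype(np.float32);print('mask',d['confidence'],m.sum())
        P=[NUT[2]+[0,0,24],NUT[3]+[0,0,24]]
        print(c,np.round(fit(P,[(ci,m,np.ones_like(m))],(601.6,-213.6,1.654)),3))
    q=proj(ci,[[601.6,-213.6,60]])[0].astype(int); y,x=max(q[1]-75,0),max(q[0]-100,0)
    ims.append(cv2.resize(im[y:y+150,x:x+200],(400,300),interpolation=cv2.INTER_CUBIC))
save(np.vstack(ims),'end.png')
```

```text
[ 601.9  -213.42   48.96] psi -0.0022291754001593223
27.4667 1.001449686313549
29.2583
wrist 0.88 [ 603.7 -212.6   25.1]
mask 0.94 913.0
wrist [ 6.01514e+02 -2.13928e+02  1.64800e+00  6.40000e-02]
side 0.67 [ 599.7 -210.    24.9]
mask 0.63 271.0
side [ 6.01750e+02 -2.15669e+02  1.71700e+00  1.08000e-01]
```

View pics/end.png

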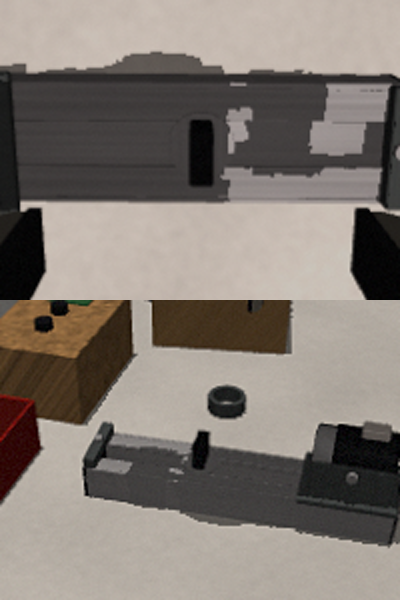

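The nut sits midway along the free stretch, with its grip at (201,152) in the wrist crop and square across the slot. Its disc rests on the lips: the fitted yaw is 1.648 against a target of 1.654, and the origin is at z ≈ 25. The robot is clear of everything, so I hand in.

```bash
python3 -c "
from cell import robot
print(robot.job_done())"
```

```text
the job is handed in; nothing more can be done
None
```

I put the oblong-foot nut into the slot about midway along the free stretch, turned it a quarter turn so the plate lies across under both lips, and let go; the job was handed in at about 29 s of the 46 s allowed, with no verdict shown.

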